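# Put the sand-drawing tools away in their fitted organiser

## Task

Put the three sand-drawing tools away in the wooden organiser: lay the flat brush, the palette knife and the toothed rake each in the compartment cut to its own outline, head in the head bay and handle in the narrow slot, flat and fully down on the compartment's floor. Do not push or tip the brush jar, the tub, the sanding block or the tape roll that stand around the work.

Things in the scene. Friction and masses are not known exactly. Their poses are not given: they have to be found in the camera images.
- brush: flat wash brush, loose, lying flat, 176 mm long: square-edged wooden handle 116 long x 16 wide x 14 high, then a steel ferrule and dark bristles 60 long x 44 wide x 12 high. Origin: on its underside at mid-length; x runs along it to the bristle end (at x = +88 mm; the handle spans x = -88 to +28 mm), z up. Starts on the light panel, any yaw
- brush_tip (a point): end of the brush's bristles, on the underside, 88 mm from the brush's origin along its x
- knife: palette knife, loose, lying flat, 190 mm long: wooden handle 113 long x 16 wide x 16 high, then a flat steel blade 77 long x 32 wide x 4 thick with a rounded end. Origin: on its underside at mid-length; x runs along it to the blade's end (x = +95 mm; the handle spans x = -95 to +18 mm), z up. Starts lying crosswise on top of the organiser's ribs, over the compartments
- knife_tip (a point): end of the knife's blade, on the underside, 95 mm from the knife's origin along its x
- rake: small T-shaped wooden sand rake, loose, lying flat, 150 mm long: handle 127 long x 16 wide x 14 high, then a cross bar 72 wide x 12 high with six short teeth, 23 mm long together. Origin: on its underside at mid-length; x runs along it to the teeth (x = +75 mm; the handle spans x = -75 to +52 mm), z up. Starts on the light panel, any yaw
- rake_tip (a point): end of the rake's teeth, on the underside, 75 mm from the rake's origin along its x
- organiser: fixed flat wooden base board of the organiser, 236 x 292 x 6 mm, origin at the centre of its underside, on the table. On it three equal inserts of 212 x 90 mm lie side by side along its y at 92 mm spacing, in any order, heads not all to the same end; their ribs' tops are 23 mm above the table, 12 mm above the compartments' floors
- bay_brush_seat (a point): centre of the floor of the brush's compartment (floor 11 mm above the table): here the brush's origin belongs, with the brush's x along this point's x. The recess is 186 mm long: tail slot 22 mm wide from x = -93 to -42 mm, a finger well 82 mm wide from x = -42 to +22 mm, head bay 50 mm wide from x = +22 to +93 mm; ribs 12 mm high around
- bay_knife_seat (a point): centre of the floor of the knife's compartment (floor 11 mm above the table): here the knife's origin belongs, with the knife's x along this point's x. The recess is 200 mm long: tail slot 22 mm wide from x = -100 to -42 mm, a finger well 82 mm wide from x = -42 to +22 mm, blade bay 38 mm wide from x = +22 to +100 mm; ribs 12 mm high around
- bay_rake_seat (a point): centre of the floor of the rake's compartment (floor 11 mm above the table): here the rake's origin belongs, with the rake's x along this point's x. The recess is 160 mm long: tail slot 22 mm wide from x = -80 to -42 mm, a finger well 82 mm wide from x = -42 to +22 mm, slot 22 mm wide to x = +45 mm, head bay 78 mm wide from x = +45 to +80 mm; ribs 12 mm high around
- light_panel: fixed flat light panel, 280 x 360 x 22 mm, the brush and the rake lie on its top; origin at the centre of its underside, on the table
- brush_jar: bystander: loose jar, 66 mm across and 100 mm high, with three brushes standing in it up to 200 mm above the table, splayed to at most 32 mm from its axis; origin at the centre of its underside. It stands between the light panel and the organiser
- tub: bystander: loose grey tub, 68 mm across, 50 mm high, origin at the centre of its underside
- sanding_block: bystander: loose cork block, 90 x 55 x 30 mm, origin at the centre of its underside
- tape: bystander: loose roll of tape lying flat, 100 mm across, 25 mm high, origin at the centre of its underside
Mind the look-alikes: they are no part of the job. Leave any yellow look-alike of the brush alone.

How it is judged:
By the outcome, as a careful person would: the job done as asked, in the order asked, and still so for the second after the job is handed in, with the robot touching nothing.
It also fails if it takes over 72 s, if anything falls off the work surface, if the arm or the gripper's body presses on something with over 40 N, if the wrist force passes 120 N, or if a joint passes its speed limit or range.

## Robot

A 7-joint arm with a two-finger parallel gripper is mounted at the origin on the work surface. World frame = base frame: x ahead of the robot, y to its left, z up, the work surface at z = 0. Lengths are in m, angles in rad, forces in N, time in s.
With the tool pointing down it reaches from about 0.425 to 0.925 m from the base axis. Payload 6.8 kg.
Tool frame: the origin (TCP) lies at the very end of the fingers, on their centre line; the grasp point (between the pads) lies r.grip_depth behind it (r.grip_depth is the distance from the TCP to the grasp point, in m); z points along the fingers, x is the direction in which the jaws open and shut, and the axes are right-handed (so a half turn about z gives the same grasp; the last joint's range is limited). The gripper opens to 85 mm and grips with 20 to 120 N. Pads are 22 mm wide; open, the fingers measure 114 mm over their backs; the gripper's body (76 mm by 85 mm) begins 54 mm behind the grasp point. The pads swing forward as they close: fully open they stand 13 mm farther back than shut.
Start: joints at [-1.226, 0.477, 0.022, 1.555, -0.011, 1.109, -0.083], TCP at [0.295, 0.607, 0.231] pointing down, gripper open.
Joint ranges: [-2.96, 2.96], [-0.34, 2.1], [-1.41, 1.46], [0.24, 2.44], [-1.37, 4.51], [0.17, 1.92], [-2.96, 2.96]. Speed limits (rad/s): [2.39, 2.39, 3.14, 3.14, 3.14, 3.14, 3.14].

## Interface

Orientations are given as a rotation vector (axis times angle).
In Python, from bench import readout, grab_frame, workorder, r gives the robot as it stands.
- The arm moves only by the shell command python3 -m handwheel 'ROWS' [FORCE]. ROWS is text: rows parted by semicolons, each of 7 numbers parted by spaces: the shift along the tool's x, y, z in mm, then the turn, a rotation vector about the tool's x, y, z in degrees, then the finger opening in mm, from 0 to 85.4. A call has 1 to 12 rows; each row is the pose to reach, as a shift and turn from the pose commanded when the call began, along the tool's axes at that moment; what a row does not reach only later rows make up. A row lasts 1/8 s, in which the tool goes at most 62.5 mm and 10.7 degrees, less where a joint would pass 70% of its speed; a pose out of reach is approached as far as the arm can. A call with a gripper value outside its range is refused whole. The fingers move at their own pace and stop on an object; FORCE is the grip in N (left out, the last holds). Time passes only in rows, so rows that repeat a pose let the fingers close. It gives the time, the measured TCP pose, the force and the opening at its end, in the units of the state.
- readout.get_obs(): the state, without advancing time (a new reading comes with each control period).
- grab_frame(name): name is "scene" or "top" or "wrist"; returns a dict with "pixels" (384x512x3 uint8, red, green, blue), "fx", "fy", "cx", "cy" (pixels), "rvec" (rotation vector, rad) and "tvec" (3), from world to camera coordinates, as OpenCV has them. Camera axes: x right, y down, z forward; pixel columns grow to the right and rows downward; lengths in m; the calibration is good to about 2 mm. A picture is of the moment at which its call begins. There is no depth.
- workorder.hand_in(): hands the job in, once; it reports no verdict.
The state is a dict: "clock": time; "joints": joint angles; "qvel": joint speeds; "tau": joint torques, N m; "tcp_pos": TCP position; "orientation": TCP orientation; "contact_force": force on the tool from outside, world axes, zero at the start; "moment": the same for the moment, N m; "grip_width": finger opening in m.
Only numpy, scipy, OpenCV 4.12 (cv2) and the standard library are available. Lean on these libraries where they do the work, as an engineer would, in place of code of your own. Each camera call takes 0.05 s, during which the arm holds its last target.

## Working session

There is one attempt and no reset: what is moved stays moved. The work goes in short steps, Python scripts to look and compute and a shell command to move; the robot and the scene stay as the last step left them, time stands still between calls to the robot, and variables do not carry over. Pictures are saved under pics/ and viewed, and the job is handed in when it is done.

```bash
ls; mkdir -p pics; python3 - <<'E'
from bench import readout, grab_frame, workorder, r
import cv2
print(readout.get_obs()); print(r.grip_depth)
for n in ("scene","top","wrist"):
    f=grab_frame(n); cv2.imwrite(f"pics/{n}0.png",f["pixels"][:,:,::-1]); print(n,f["fx"],f["rvec"],f["tvec"])
E
```

```text
pics
{'clock': 0.0, 'joints': array([-1.22611315,  0.47777465,  0.02231315,  1.55647781, -0.0115137 ,
        1.10929569, -0.08311033]), 'qvel': array([ 0.00088614,  0.0005417 ,  0.00038076, -0.0010439 ,  0.00014103,
        0.00064578,  0.00176742]), 'tau': array([-8.02573668e-04, -5.96437633e+01,  1.60711281e+00, -2.81211591e+01,
        1.23352601e-02,  9.23705811e-03,  3.06086326e-05]), 'tcp_pos': array([0.29502342, 0.60643988, 0.23033113]), 'orientation': array([ 2.66246219e+00,  1.66559992e+00, -2.33649513e-03]), 'contact_force': array([-1.1121986 , -0.31808507, -0.59801969]), 'moment': array([0.02912919, 0.0106472 , 0.03759721]), 'grip_width': 0.08512151907502978}
0.0187
scene 385.9232542721346 [ 2.18845491  1.20001683 -0.43827754] [-0.3795246  -0.32646524  1.7646442 ]
top 416.3442248117259 [ 2.17723424 -2.03723644  0.20921841] [0.03919856 0.61569934 1.33626042]
wrist 327.70587001121834 [-2.41674616 -1.511739   -0.25127611] [-0.67504919 -0.04117355  0.38137531]
```

View pics/top0.png

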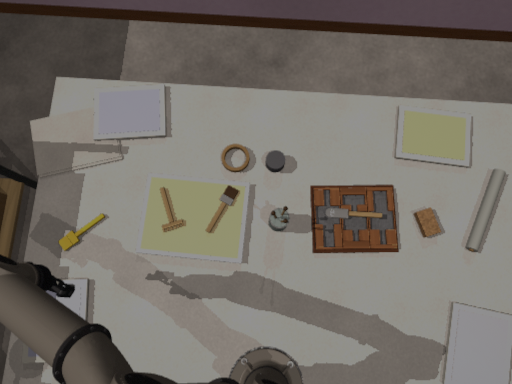

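View pics/scene0.png

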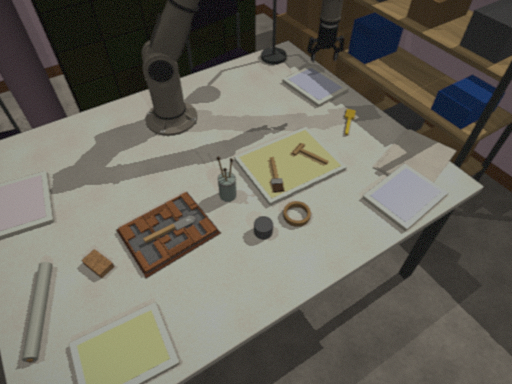

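View pics/wrist0.png

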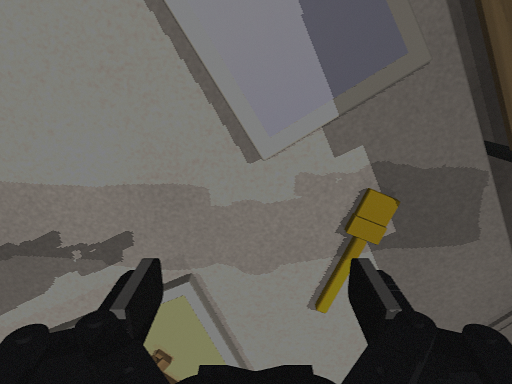

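```bash
cat > h.py <<'E'
import numpy as np, cv2
from scipy.spatial.transform import Rotation as R
from bench import readout, grab_frame, r
def ray(f,uv,z):
    uv=np.atleast_2d(np.float64(uv)); M=cv2.Rodrigues(np.float64(f["rvec"]))[0]; t=np.float64(f["tvec"])
    d=np.c_[(uv[:,0]-f["cx"])/f["fx"],(uv[:,1]-f["cy"])/f["fy"],np.ones(len(uv))]@M
    c=-M.T@t
    return c+d*((z-c[2])/d[:,2])[:,None]
def proj(f,P):
    K=np.array([[f["fx"],0,f["cx"]],[0,f["fy"],f["cy"]],[0,0,1.]])
    return cv2.projectPoints(np.float64(P).reshape(-1,3),np.float64(f["rvec"]),np.float64(f["tvec"]),K,None)[0][:,0]
def rel(target,yaw_open):
    """shift mm and rotvec deg in tool axes for TCP target, pointing down, jaw-opening axis at yaw_open (rad, mod pi)."""
    o=readout.get_obs(); R0=R.from_rotvec(o["orientation"]); best=None
    for k in (-2,-1,0,1,2):
        a=yaw_open+k*np.pi
        Rt=R.from_matrix(np.array([[np.cos(a),np.sin(a),0],[np.sin(a),-np.cos(a),0],[0,0,-1]]))
        rv=(R0.inv()*Rt).as_rotvec()
        if best is None or np.linalg.norm(rv)<np.linalg.norm(best): best=rv
    return R0.inv().apply(np.float64(target)-o["tcp_pos"])*1000, np.degrees(best), o
E
python3 - <<'E'
from h import *
f=grab_frame("top"); p=f["pixels"][:,:,::-1]
c=cv2.resize(p[170:270,130:250],None,fx=6,fy=6,interpolation=cv2.INTER_CUBIC);cv2.imwrite("pics/t1.png",c)
c=cv2.resize(p[175:260,300:410],None,fx=7,fy=7,interpolation=cv2.INTER_CUBIC);cv2.imwrite("pics/t2.png",c)
s=grab_frame("scene"); p=s["pixels"][:,:,::-1]
c=cv2.resize(p[185:275,110:225],None,fx=6.5,fy=6.5,interpolation=cv2.INTER_CUBIC);cv2.imwrite("pics/s2.png",c)
E
```

```text
(no output)
```

View pics/t1.png

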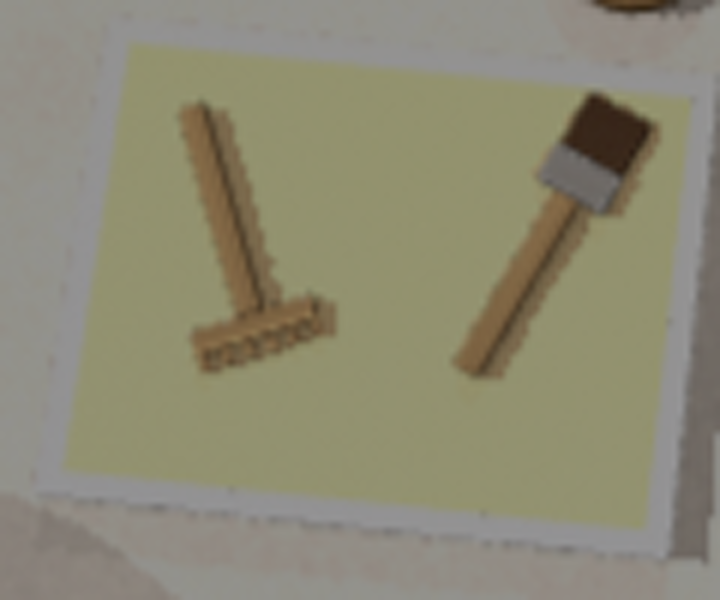

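View pics/t2.png

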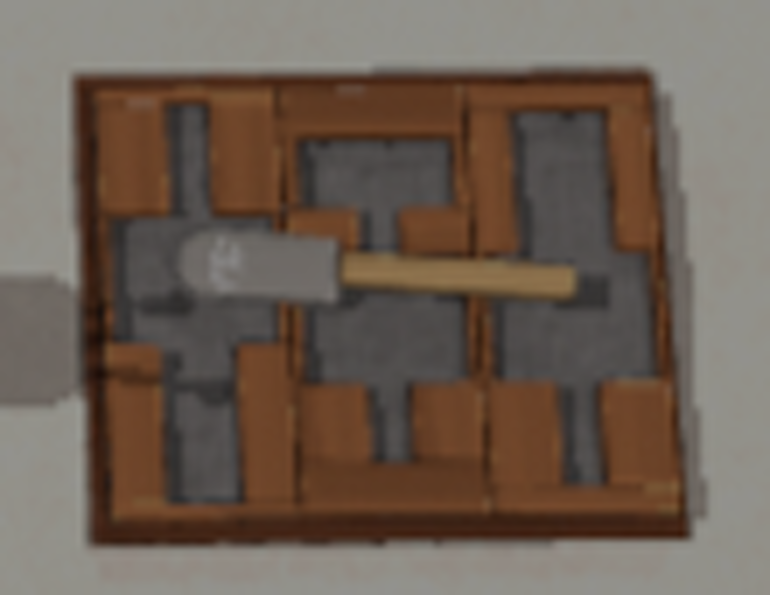

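View pics/s2.png

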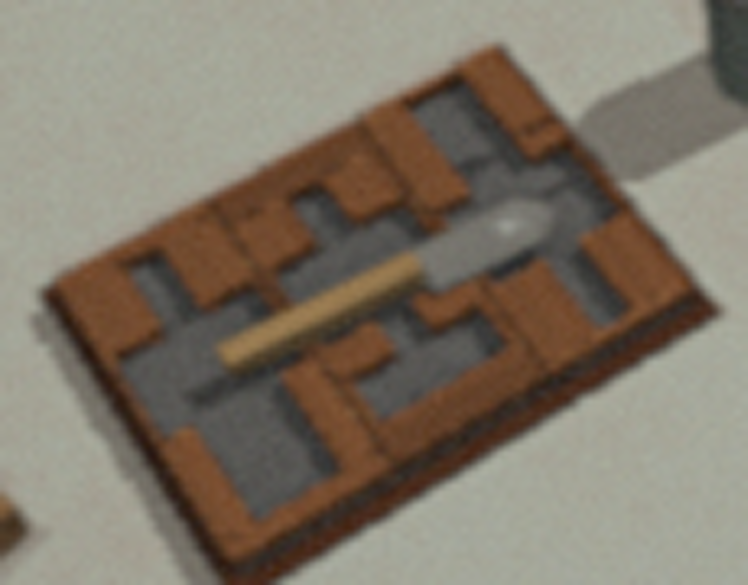

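```bash
python3 - <<'E'
from h import *
f=grab_frame("top"); np.set_printoptions(precision=4,suppress=True)
M=cv2.Rodrigues(np.float64(f["rvec"]))[0]; print("cam",-M.T@f["tvec"])
A=np.array([[75,75],[650,70],[688,537],[92,543]])/7+[300,175]
print("org",ray(f,A,.006))
K=np.array([[180,262],[575,282]])/7+[300,175]; print("knife",ray(f,K,.03))
B=np.array([[475,368],[628,112]])/6+[130,170]; print("brush",ray(f,B,.034))
k=np.array([[200,108],[268,345]])/6+[130,170]; print("rake",ray(f,k,.034))
J=[[279,220],[275,161],[235,158],[429,222]]; print("jar,tub,tape,block",ray(f,J,.02))
P=np.array([[125,35],[715,75],[667,555],[43,492]])/6+[130,170]; print("panel",ray(f,P,.022))
for n in ("wrist",):
    w=grab_frame(n);M=cv2.Rodrigues(np.float64(w["rvec"]))[0]; o=readout.get_obs(); R0=R.from_rotvec(o["orientation"]).as_matrix()
    print("wristcam in tool",R0.T@(-M.T@w["tvec"]-o["tcp_pos"]),"axis",R0.T@M[2])
E
```

```text
cam [0.3248 0.0578 1.4344]
org [[ 0.6665 -0.1207  0.006 ]
 [ 0.6882 -0.4089  0.006 ]
 [ 0.4558 -0.4268  0.006 ]
 [ 0.4337 -0.1378  0.006 ]]
knife [[ 0.5707 -0.1723  0.03  ]
 [ 0.5735 -0.3644  0.03  ]]
brush [[0.4793 0.2186 0.034 ]
 [0.6321 0.1438 0.034 ]]
rake [[0.6182 0.3895 0.034 ]
 [0.4846 0.3361 0.034 ]]
jar,tub,tape,block [[ 0.5356 -0.0152  0.02  ]
 [ 0.7443  0.0102  0.02  ]
 [ 0.746   0.1519  0.02  ]
 [ 0.5627 -0.5272  0.02  ]]
panel [[0.6612 0.4408 0.022 ]
 [0.66   0.0958 0.022 ]
 [0.3834 0.1037 0.022 ]
 [0.395  0.4559 0.022 ]]
wristcam in tool [ 0.0005 -0.0847 -0.1432] axis [0.0008 0.3242 0.946 ]
```

```bash
cat >> h.py <<'E'
np.set_printoptions(precision=4,suppress=True)
def prel(*a):
    s,v,o=rel(*a); print("shift",np.round(s,1),"turn",np.round(v,2)," | tcp",o["tcp_pos"],"clk",round(o["clock"],3),"q",o["joints"])
E
python3 -c "
from h import *
prel([.45,.25,.33],np.radians(40)); prel([.56,-.24,.26],np.radians(1))"
```

```text
shift [-253.2  295.3  -98.8] turn [ 0.01  0.02 24.05]  | tcp [0.2953 0.6069 0.2311] clk 0.35 q [-1.2261  0.4772  0.0224  1.5556 -0.0115  1.1093 -0.0831]
shift [-645.7  608.6  -28.6] turn [ 0.01  0.02 63.05]  | tcp [0.2953 0.6069 0.2311] clk 0.35 q [-1.2261  0.4772  0.0224  1.5556 -0.0115  1.1093 -0.0831]
```

```bash
python3 -m handwheel '-253 295 -99 0 0 24 85;-253 295 -99 0 0 24 85;-253 295 -99 0 0 24 85;-253 295 -99 0 0 24 85;-253 295 -99 0 0 24 85;-646 609 -99 0 0 63 85;-646 609 -99 0 0 63 85;-646 609 -99 0 0 63 85;-646 609 -99 0 0 63 85;-646 609 -99 0 0 63 85;-646 609 -99 0 0 63 85;-646 609 -99 0 0 63 85'; python3 -c "
from h import *
prel([.56,-.24,.26],np.radians(1))"
```

```text
clock: 1.85
tcp_pos: [0.5236, -0.0964, 0.3252]
orientation: [-3.141, -0.03, -0.002]
contact_force: [1.6, 1.0, -0.5]
grip_width: 0.085
shift [ 33.6 144.3  65.1] turn [-0.03 -0.06  0.09]  | tcp [ 0.5236 -0.0964  0.3252] clk 1.85 q [-0.4766  0.1691  0.6275  1.8081 -0.1071  1.1971  0.2023]
```

```bash
python3 -m handwheel '34 144 65 0 0 0 85;34 144 65 0 0 0 85;34 144 65 0 0 0 85;34 144 65 0 0 0 85;34 144 65 0 0 0 85;34 144 65 0 0 0 85'; python3 -c "
from h import *
f=grab_frame('wrist');print(f['rvec'],f['tvec']);cv2.imwrite('pics/w1.png',f['pixels'][:,:,::-1])
o=readout.get_obs();print(o['tcp_pos'],o['joints'])
"
```

```text
clock: 2.6
tcp_pos: [0.5605, -0.2364, 0.2604]
orientation: [-3.141, -0.033, -0.002]
contact_force: [0.4, -0.0, 0.0]
grip_width: 0.085
[-2.8126 -0.0287 -0.0061] [-0.5553 -0.2848  0.3289]
[ 0.5605 -0.2365  0.2604] [-0.1997  0.3936  0.6634  1.7234 -0.2674  1.1155  0.5658]
```

View pics/w1.png

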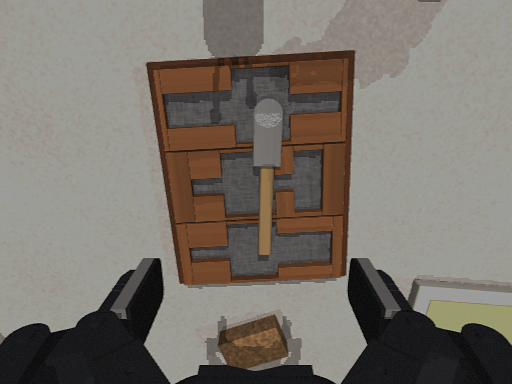

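```bash
cat > org.py <<'E'
from h import *
def biggest(m): 
    cs,_=cv2.findContours(m.astype(np.uint8),cv2.RETR_EXTERNAL,cv2.CHAIN_APPROX_NONE); return max(cs,key=cv2.contourArea)[:,0,:]
def rect(f,c,z):
    P=ray(f,c,z)[:,:2].astype(np.float32)*1000
    return cv2.minAreaRect(P)
if __name__=="__main__":
    f=grab_frame("wrist"); p=cv2.cvtColor(f["pixels"],cv2.COLOR_RGB2HSV); 
    for u,v in [(268,200),(264,230),(180,80),(200,70),(270,150),(200,110),(120,150),(250,80),(151,100)]: print((u,v),p[v,u],f["pixels"][v,u])
    m=(p[...,1]>100)&(p[...,2]>30); m[255:,:150]=0; m[295:]=0; m[250:,352:]=0
    m=cv2.morphologyEx(m.astype(np.uint8),cv2.MORPH_CLOSE,np.ones((5,5)))
    c=biggest(m); print("board",rect(f,c,.006))
    t=(p[...,0]>12)&(p[...,0]<25)&(p[...,1]>80)&(p[...,2]>110); t[:140]=0;t[270:]=0;t[:,:240]=0;t[:,285:]=0
    c2=biggest(t); print("handle@39",rect(f,c2,.039),len(c2))
    b=f["pixels"][:,:,::-1].copy(); cv2.drawContours(b,[c.reshape(-1,1,2)],-1,(0,255,0),1); cv2.drawContours(b,[c2.reshape(-1,1,2)],-1,(255,0,0),1)
    cv2.imwrite("pics/w1c.png",cv2.resize(b[40:300,130:370],None,fx=2.3,fy=2.3,interpolation=cv2.INTER_NEAREST))
E
python3 org.py
```

```text
(268, 200) [ 17 123 145] [145 114  75]
(264, 230) [ 17 120 145] [145 116  77]
(180, 80) [ 12 157 114] [114  72  44]
(200, 70) [ 12 154 119] [119  75  47]
(270, 150) [ 13  15 118] [118 114 111]
(200, 110) [ 8 12 86] [86 83 82]
(120, 150) [ 34  11 156] [155 156 149]
(250, 80) [165   8  62] [62 60 61]
(151, 100) [ 23  17 138] [138 136 129]
board ((562.5821533203125, -271.17327880859375), (233.86671447753906, 293.6754150390625), 4.346050262451172)
handle@39 ((573.4909057617188, -300.9127197265625), (14.127586364746094, 111.15975189208984), 0.5318650007247925) 189
```

View pics/w1c.png

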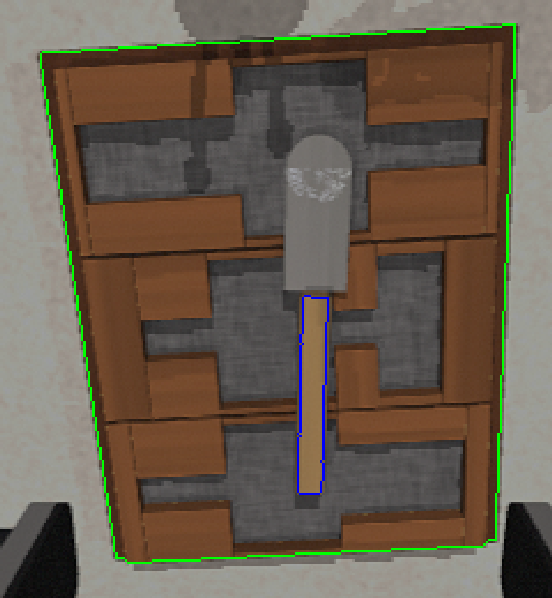

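```bash
cat > seats.py <<'E'
from h import *
C=np.array([.5626,-.2712]); th=np.radians(4.35)
ex=np.array([np.cos(th),np.sin(th)]); ey=np.array([-np.sin(th),np.cos(th)])
S={"knife":(C+.092*ey,-1),"rake":(C,1),"brush":(C-.092*ey,1)}
SEG={"knife":[(-100,-42,11),(-42,22,41),(22,100,19)],"rake":[(-80,-42,11),(-42,22,41),(22,45,11),(45,80,39)],"brush":[(-93,-42,11),(-42,22,41),(22,93,25)]}
def outline(n):
    up=[];
    for a,b,w in SEG[n]: up+=[(a,w),(b,w)]
    L=np.array(up+[(x,-w) for x,w in up[::-1]],float)/1000
    c,s=S[n]; return c+s*(L[:,:1]*ex+L[:,1:]*ey)
def overlay(f,path,box,k):
    b=cv2.resize(f["pixels"][:,:,::-1],None,fx=k,fy=k,interpolation=cv2.INTER_CUBIC)
    for n in S:
        for z,col in((.023,(0,255,0)),(.011,(255,255,0))):
            o=outline(n); q=proj(f,np.c_[o,np.full(len(o),z)])
            cv2.polylines(b,[np.int32((q+.5)*k)],True,col,1)
    x0,y0,x1,y1=[int(v*k) for v in box]; cv2.imwrite(path,b[y0:y1,x0:x1])
E
python3 -c "
from seats import *
print(S)
f=grab_frame('wrist');overlay(f,'pics/w1o.png',(130,40,370,300),2.3)
f=grab_frame('top');overlay(f,'pics/t1o.png',(300,175,410,260),7)
"
```

```text
{'knife': (array([ 0.5556, -0.1795]), -1), 'rake': (array([ 0.5626, -0.2712]), 1), 'brush': (array([ 0.5696, -0.3629]), 1)}
```

View pics/w1o.png

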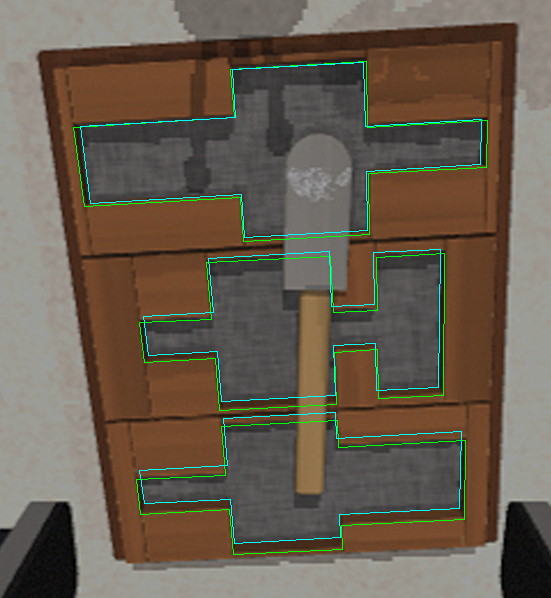

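View pics/t1o.png

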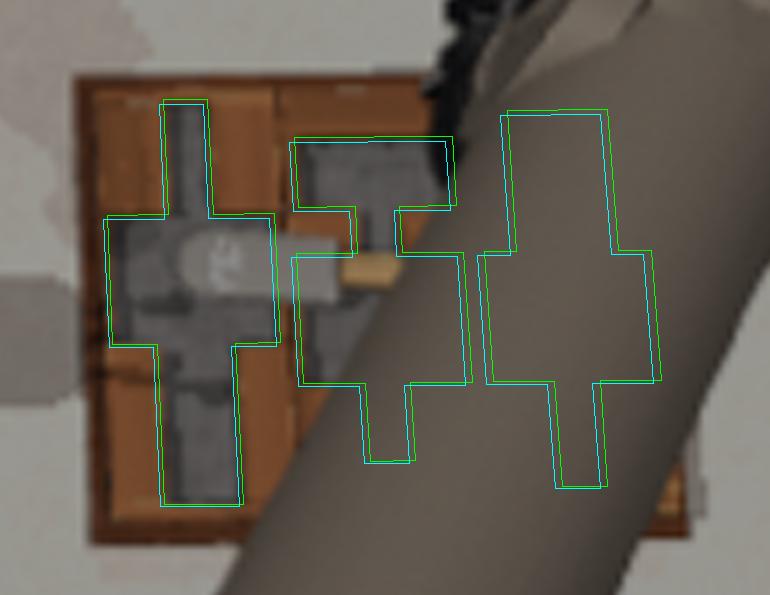

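```bash
python3 -c "
from h import *
prel([.5732,-.2704,.0245],np.radians(.5))"
```

```text
shift [ 12.1  33.6 235.7] turn [-0.02 -0.05  0.63]  | tcp [ 0.5603 -0.2371  0.2602] clk 2.8 q [-0.1991  0.3941  0.6639  1.7234 -0.2674  1.1154  0.5661]
```

```bash
python3 -m handwheel '12.1 33.6 60 0 0 0.6 60;12.1 33.6 120 0 0 0.6 60;12.1 33.6 170 0 0 0.6 60;12.1 33.6 210 0 0 0.6 60;12.1 33.6 225 0 0 0.6 60;12.1 33.6 235.5 0 0 0.6 60;12.1 33.6 235.5 0 0 0.6 60;12.1 33.6 235.5 0 0 0.6 60' 60; python3 -c "
from h import *
f=grab_frame('wrist');cv2.imwrite('pics/w2.png',f['pixels'][:,:,::-1])
prel([.5732,-.2704,.0245],np.radians(.5))
"
```

```text
clock: 3.8
tcp_pos: [0.5736, -0.2718, 0.0257]
orientation: [3.141, 0.013, 0.004]
contact_force: [-0.1, -0.0, 0.6]
grip_width: 0.0601
shift [-0.4 -1.3  1.1] turn [ 0.04 -0.13 -0.04]  | tcp [ 0.5736 -0.2717  0.0256] clk 3.85 q [-0.0097  0.7168  0.4981  1.8223 -0.4929  0.7258  0.7687]
```

View pics/w2.png

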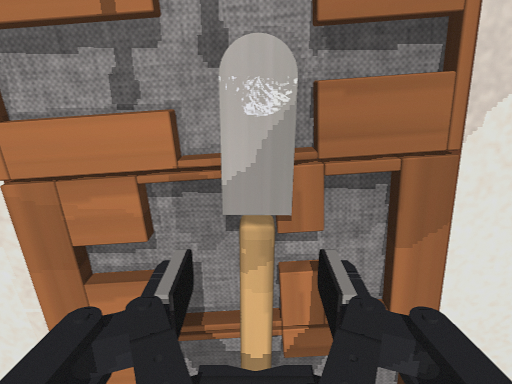

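```bash
python3 -m handwheel '0 0 1 0 0 0 0;0 0 1 0 0 0 0;0 0 1 0 0 0 0;0 0 1 0 0 0 0;0 0 1 0 0 0 0;0 0 -15 0 0 0 0;0 0 -60 0 0 0 0;0 0 -120 0 0 0 0;0 0 -120 0 0 0 0' 60; python3 -c "
from h import *
f=grab_frame('wrist');cv2.imwrite('pics/w3.png',f['pixels'][:,:,::-1])
prel([.5732,-.2704,.0245],np.radians(.5))
"
```

```text
clock: 4.97
tcp_pos: [0.5753, -0.2734, 0.1497]
orientation: [3.138, 0.011, 0.013]
contact_force: [0.8, -0.7, -0.3]
grip_width: 0.0148
shift [ -1.1  -1.8 122.4] turn [ 0.07 -0.25 -0.05]  | tcp [ 0.5738 -0.2721  0.1469] clk 5.025 q [-0.0869  0.562   0.6053  1.7673 -0.3891  0.9293  0.6898]
```

View pics/w3.png

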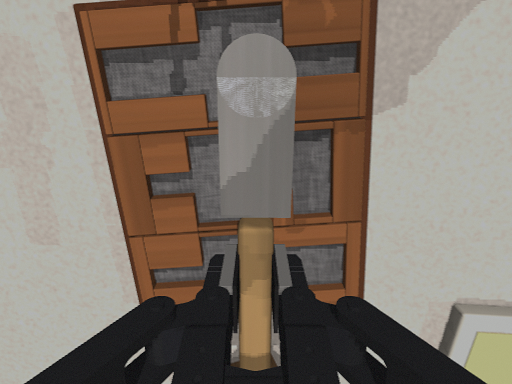

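```bash
python3 -c "
from h import *
f=grab_frame('wrist');o=readout.get_obs();R0=R.from_rotvec(o['orientation'])
P=ray(f,[[256,34],[219,217],[292,217],[218,90],[297,90]],o['tcp_pos'][2]+.0025)
print(R0.inv().apply(P-o['tcp_pos'])*1000, o['tcp_pos'],o['contact_force'])
"
```

```text
[[   0.9321 -101.4356   -2.4838]
 [ -16.4996  -23.1918   -2.5142]
 [  17.9713  -23.1158   -2.4773]
 [ -14.841   -80.3664   -2.5039]
 [  17.9841  -80.3483   -2.4687]] [ 0.5727 -0.2711  0.1449] [-0.1824  0.6332 -1.7557]
```

```bash
cat >> h.py <<'E'
def prel2(target,adeg):
    """no half-turn folding: absolute yaw target, nearest 360"""
    o=readout.get_obs(); R0=R.from_rotvec(o["orientation"]); a=np.radians(adeg)
    Rt=R.from_matrix(np.array([[np.cos(a),np.sin(a),0],[np.sin(a),-np.cos(a),0],[0,0,-1]]))
    m=R0.as_matrix(); print("yaw",np.degrees(np.arctan2(m[1,0],m[0,0])),"shift",np.round(R0.inv().apply(np.float64(target)-o["tcp_pos"])*1000,1),"turn",np.round(np.degrees((R0.inv()*Rt).as_rotvec()),2),"| tcp",o["tcp_pos"],"clk",round(o["clock"],2),"F",o["contact_force"],"q",o["joints"],"w",o["grip_width"])
E
python3 -c "
from h import *
prel2([.5626,-.180,.08],94.35)
prel2([.5626,-.180,.12],94.35)"
```

```text
yaw 0.4640501434485614 shift [ -9.5 -91.2  64.9] turn [  0.04  -0.05 -93.89] | tcp [ 0.5727 -0.2711  0.1449] clk 5.08 F [-0.1824  0.6332 -1.7557] q [-0.0865  0.564   0.6038  1.7692 -0.3894  0.929   0.6899] w 0.014467393627728602
yaw 0.4640501434485614 shift [ -9.4 -91.2  24.9] turn [  0.04  -0.05 -93.89] | tcp [ 0.5727 -0.2711  0.1449] clk 5.08 F [-0.1824  0.6332 -1.7557] q [-0.0865  0.564   0.6038  1.7692 -0.3894  0.929   0.6899] w 0.014467393627728602
```

```bash
python3 -m handwheel '-9.5 -91.2 25 0 0 -93.9 0;-9.5 -91.2 25 0 0 -93.9 0;-9.5 -91.2 25 0 0 -93.9 0;-9.5 -91.2 25 0 0 -93.9 0;-9.5 -91.2 25 0 0 -93.9 0;-9.5 -91.2 25 0 0 -93.9 0;-9.5 -91.2 25 0 0 -93.9 0;-9.5 -91.2 25 0 0 -93.9 0;-9.5 -91.2 25 0 0 -93.9 0;-9.5 -91.2 65 0 0 -93.9 0;-9.5 -91.2 65 0 0 -93.9 0;-9.5 -91.2 65 0 0 -93.9 0'; python3 -c "
from h import *
f=grab_frame('wrist');cv2.imwrite('pics/w4.png',f['pixels'][:,:,::-1])
prel2([.5626,-.180,.04],94.35)
"
```

```text
clock: 6.58
tcp_pos: [0.562, -0.1802, 0.0791]
orientation: [-2.135, -2.303, 0.001]
contact_force: [0.1, 0.1, -0.6]
grip_width: 0.0143
yaw 94.3494964160175 shift [ 0.3 -0.1 39.8] turn [ 0.01  0.01 -0.  ] | tcp [ 0.5627 -0.1803  0.0798] clk 6.62 F [ 0.586  -0.3656 -1.1763] q [ 0.0793  0.5265  0.1643  1.8921 -0.1231  0.7323  1.9601] w 0.014666959393373934
```

View pics/w4.png

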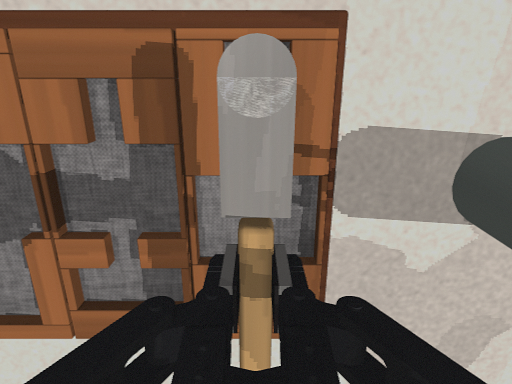

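```bash
python3 -c "
from seats import *
f=grab_frame('wrist');overlay(f,'pics/w4o.png',(150,10,360,340),2.2*0.8)
overlay(f,'pics/w4p.png',(170,10,345,220),3.6*.75)
"
```

```text
(no output)
```

View pics/w4p.png

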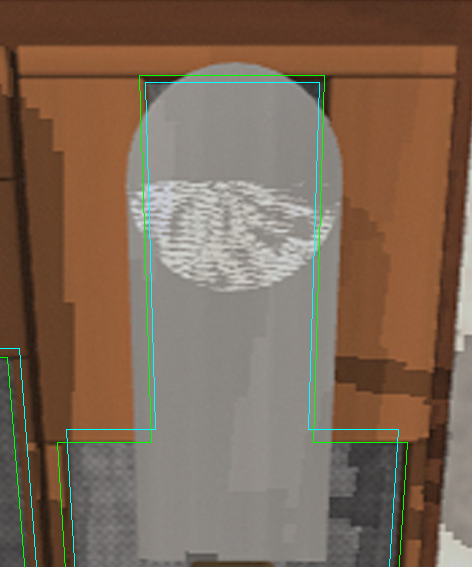

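```bash
python3 -m handwheel '0.3 0 20 0 0 0 0;0.3 0 40 0 0 0 0;0.3 0 45 0 0 0 0;0.3 0 45 0 0 0 0;0.3 0 45 0 0 0 0'; python3 -c "
from seats import *
f=grab_frame('wrist');overlay(f,'pics/w5p.png',(160,10,355,300),2.7*.75)
prel2([.5626,-.180,.013],94.35)
"
```

```text
clock: 7.3
tcp_pos: [0.5629, -0.1801, 0.0348]
orientation: [2.135, 2.304, 0.001]
contact_force: [-0.2, 0.1, -1.2]
grip_width: 0.0148
yaw 94.34889041745326 shift [ 0.1 -0.4 21.9] turn [ 0.07  0.02 -0.  ] | tcp [ 0.563  -0.1801  0.0349] clk 7.35 F [-0.1078 -0.4973 -0.4081] q [ 0.0916  0.594   0.1484  1.9095 -0.1378  0.6466  1.9717] w 0.014573261868816969
```

View pics/w5p.png

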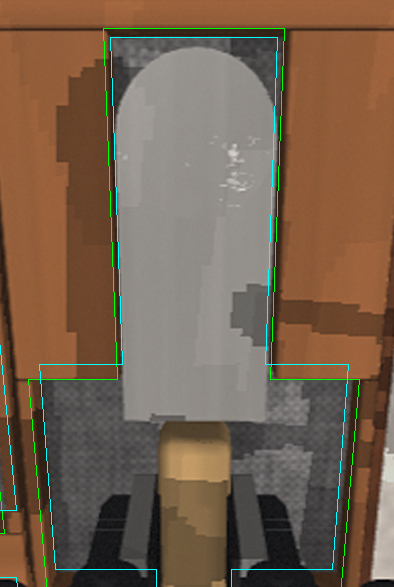

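```bash
python3 -m handwheel '0 0 6 0 0 0 0;0 0 11 0 0 0 0;0 0 16 0 0 0 0;0 0 19 0 0 0 0;0 0 21 0 0 0 0;0 0 22 0 0 0 0;0 0 22 0 0 0 0'; python3 -c "
from seats import *
f=grab_frame('wrist');overlay(f,'pics/w6p.png',(160,10,355,300),2.7*.75)
prel2([.5626,-.180,.013],94.35)
"
```

```text
clock: 8.22
tcp_pos: [0.5625, -0.1799, 0.0122]
orientation: [2.135, 2.304, 0.0]
contact_force: [-0.3, -1.4, -1.3]
grip_width: 0.0143
yaw 94.35371610956747 shift [-0.1  0.1 -0.7] turn [0.01 0.   0.  ] | tcp [ 0.5625 -0.1799  0.0123] clk 8.28 F [ 0.361  -1.4119 -0.34  ] q [ 0.0982  0.6295  0.1398  1.9153 -0.1445  0.6061  1.9773] w 0.014515563397610357
```

View pics/w6p.png

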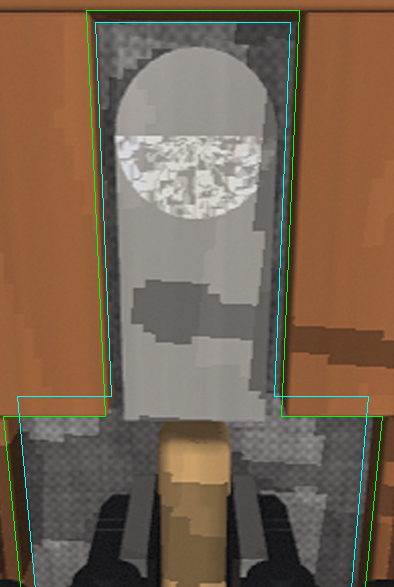

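```bash
python3 -m handwheel '0 0 0.6 0 0 0 38;0 0 0.6 0 0 0 38;0 0 0.6 0 0 0 38;0 0 -10 0 0 0 38;0 0 -40 0 0 0 38;0 0 -100 0 0 0 38;0 0 -160 0 0 0 50;0 0 -220 0 0 0 85;0 0 -280 0 0 0 85;0 0 -310 0 0 0 85;0 0 -310 0 0 0 85'; python3 -c "
from seats import *
f=grab_frame('wrist');overlay(f,'pics/w7p.png',(0,0,512,384),1.5)
prel2([.5626,-.180,.013],94.35)
"
```

```text
clock: 9.65
tcp_pos: [0.5636, -0.1805, 0.326]
orientation: [2.132, 2.3, 0.006]
contact_force: [-0.4, -0.1, -0.1]
grip_width: 0.0852
yaw 94.34954820313878 shift [  0.2  -0.8 310.7] turn [ 0.15  0.03 -0.  ] | tcp [ 0.5626 -0.18    0.3237] clk 9.7 F [-0.111  -0.2539 -0.9255] q [ 0.0287  0.2635  0.219   1.6621 -0.0607  1.2199  1.9079] w 0.08487698578960304
```

View pics/w7p.png

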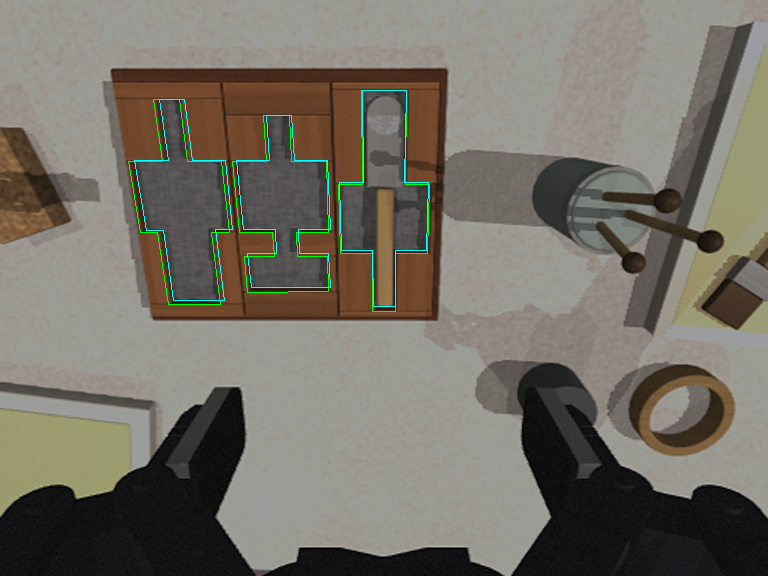

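```bash
python3 -c "
from h import *
prel2([.50,.28,.31],64)"
```

```text
yaw 94.34954820313878 shift [463.5 -27.6  13.4] turn [ 0.16 -0.01 30.35] | tcp [ 0.5626 -0.18    0.3237] clk 9.7 F [-0.111  -0.2539 -0.9255] q [ 0.0287  0.2635  0.219   1.6621 -0.0607  1.2199  1.9079] w 0.08487698578960304
```

```bash
python3 -m handwheel '463 -28 13 0 0 30 85;463 -28 13 0 0 30 85;463 -28 13 0 0 30 85;463 -28 13 0 0 30 85;463 -28 13 0 0 30 85;463 -28 13 0 0 30 85;463 -28 13 0 0 30 85;463 -28 13 0 0 30 85;463 -28 13 0 0 30 85;463 -28 13 0 0 30 85;463 -28 13 0 0 30 85;463 -28 13 0 0 30 85'; python3 -c "
from h import *
f=grab_frame('wrist');cv2.imwrite('pics/w8.png',f['pixels'][:,:,::-1])
prel2([.5,.28,.31],64)
"
```

```text
clock: 11.2
tcp_pos: [0.4997, 0.2783, 0.3092]
orientation: [2.661, 1.67, -0.0]
contact_force: [0.3, -0.2, -0.4]
grip_width: 0.0846
yaw 64.25739419240927 shift [ 1.4 -0.3 -0.7] turn [0.01 0.   0.26] | tcp [0.4997 0.2786 0.3093] clk 11.25 F [ 0.8573 -0.0614  0.9999] q [-0.6164  0.2431 -0.0017  1.7108  0.0006  1.1876  0.5033] w 0.08522205589122235
```

View pics/w8.png

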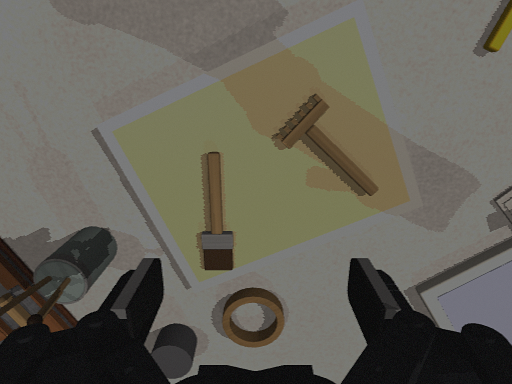

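```bash
cat > pan.py <<'E'
from org import *
f=grab_frame("wrist"); p=cv2.cvtColor(f["pixels"],cv2.COLOR_RGB2HSV)
for u,v in [(214,190),(180,190),(340,160),(300,120),(330,90),(390,190),(217,243),(217,260)]: print((u,v),p[v,u])
m=((p[...,0]<24)&(p[...,1]>90)&(p[...,2]<150)&(p[...,2]>50)).astype(np.uint8)
b=f["pixels"][:,:,::-1].copy()
for n,(x0,y0,x1,y1),k in (("brush",(190,145,240,230),0),("rake",(300,80,385,205),0)):
    mm=np.zeros_like(m); mm[y0:y1,x0:x1]=m[y0:y1,x0:x1]
    c=biggest(mm); print(n,rect(f,c,.035),len(c)); cv2.drawContours(b,[c.reshape(-1,1,2)],-1,(255,0,0),1)
cv2.imwrite("pics/w8c.png",cv2.resize(b[80:280,180:400],None,fx=3,fy=3,interpolation=cv2.INTER_NEAREST))
E
python3 pan.py
```

```text
(214, 190) [ 16 125 104]
(180, 190) [ 30  74 120]
(340, 160) [ 17 121  84]
(300, 120) [ 17 124  39]
(330, 90) [ 21  93 123]
(390, 190) [ 21  95 121]
(217, 243) [12 15 87]
(217, 260) [ 13 133  46]
brush ((526.487548828125, 204.07742309570312), (30.905664443969727, 109.28950500488281), 64.69099426269531) 203
rake ((543.3959350585938, 382.22552490234375), (107.42765808105469, 173.78501892089844), 71.52008056640625) 409
```

View pics/w8c.png

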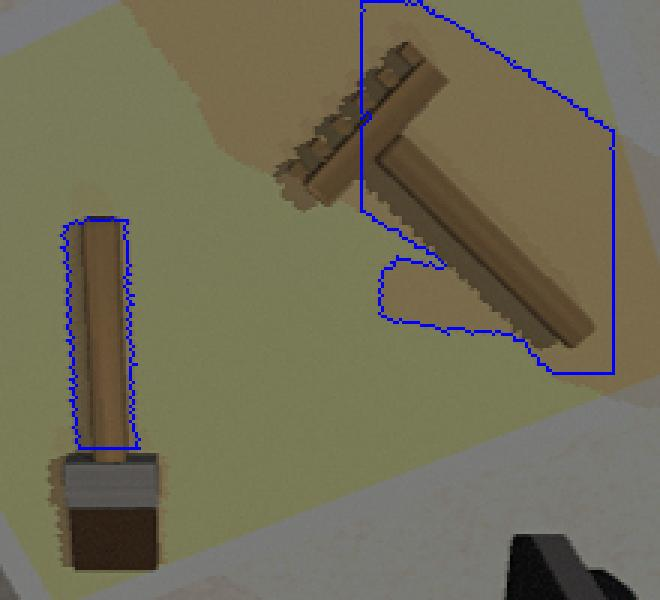

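```bash
sed -i 's/p\[...,0\]<24)&(p\[...,1\]>90)/p[...,0]<20)\&(p[...,1]>104)/' pan.py; python3 pan.py | grep -v '^((' ; sed -n 4p pan.py
```

```text
(214, 190) [ 17 125 106]
(180, 190) [ 30  71 122]
(340, 160) [ 17 126  85]
(300, 120) [ 22 115  40]
(330, 90) [ 22  93 121]
(390, 190) [ 21  96 122]
(217, 243) [15 12 86]
(217, 260) [ 12 130  45]
brush ((527.1141967773438, 205.75985717773438), (17.39768409729004, 109.15492248535156), 64.49365997314453) 173
rake ((548.2489013671875, 369.5962219238281), (154.79490661621094, 48.77075958251953), 8.94593620300293) 288
m=((p[...,0]<20)&(p[...,1]>104)&(p[...,2]<150)&(p[...,2]>50)).astype(np.uint8)
```

View pics/w8c.png

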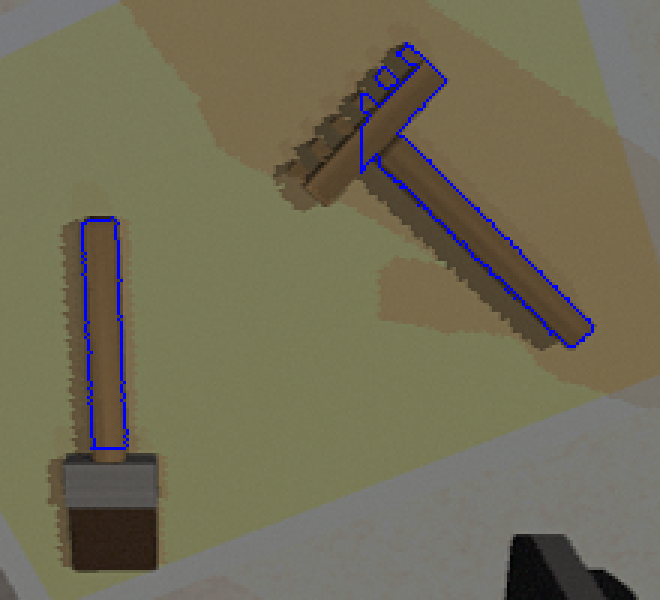

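```bash
python3 - <<'E'
from h import *
f=grab_frame("wrist"); g=grab_frame("top")
print(ray(f,[[95,129],[190,287],[416,208],[362,0]],.022))
# two-view of brush tail centre & rake tail
b=np.array([[.4778,.2293,.036],[.550,.1949,.036],[.6367,.1535,.034]])
q=proj(g,b); print((q-[130,170])*6)
o=readout.get_obs(); R0=R.from_rotvec(o["orientation"]);M=cv2.Rodrigues(np.float64(f["rvec"]))[0]
print("cam in tool",R0.inv().apply(-M.T@f["tvec"]-o["tcp_pos"]),R0.inv().apply(M[2]))
cv2.imwrite("pics/t3.png",cv2.resize(g["pixels"][170:270,130:250,::-1],None,fx=6,fy=6,interpolation=cv2.INTER_CUBIC))
E
```

```text
[[0.3865 0.1035 0.022 ]
 [0.6504 0.0963 0.022 ]
 [0.6749 0.4479 0.022 ]
 [0.3974 0.4665 0.022 ]]
[[455.3146 369.0535]
 [527.1367 246.3976]
 [611.8329 103.1114]]
cam in tool [ 0.0004 -0.0844 -0.1434] [0.0009 0.3243 0.946 ]
```

View pics/t3.png

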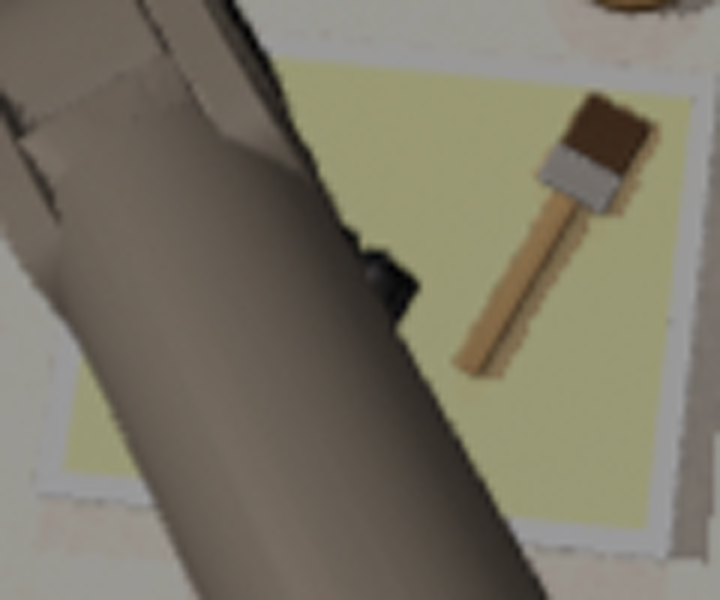

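```bash
python3 -c "
from h import *
prel2([.551,.1935,.10],64.5)"
```

```text
yaw 64.32931932337547 shift [-55.1  83.7 209.3] turn [ 0.   -0.01 -0.17] | tcp [0.4994 0.2794 0.3093] clk 11.45 F [ 0.0179  0.4695 -0.5226] q [-0.6171  0.2434 -0.0023  1.7104  0.0006  1.1877  0.5032] w 0.08521993016066087
```

```bash
python3 -m handwheel '-55 84 60 0 0 0 60;-55 84 110 0 0 0 60;-55 84 160 0 0 0 60;-55 84 209 0 0 0 60;-55 84 209 0 0 0 60;-55 84 209 0 0 0 60'; python3 -c "
from h import *
f=grab_frame('wrist');cv2.imwrite('pics/w9.png',f['pixels'][:,:,::-1])
prel2([.551,.1935,.10],64.5)
"
```

```text
clock: 12.2
tcp_pos: [0.5526, 0.1946, 0.1023]
orientation: [2.659, 1.673, 0.004]
contact_force: [0.6, 1.5, -0.1]
grip_width: 0.06
yaw 64.38199973708635 shift [-2.2 -1.3  3.1] turn [ 0.16 -0.21 -0.12] | tcp [0.5531 0.1949 0.1031] clk 12.25 F [0.1422 0.5124 0.2041] q [-0.4715  0.481   0.0342  1.8864 -0.0229  0.7699  0.6989] w 0.060027099169553316
```

View pics/w9.png

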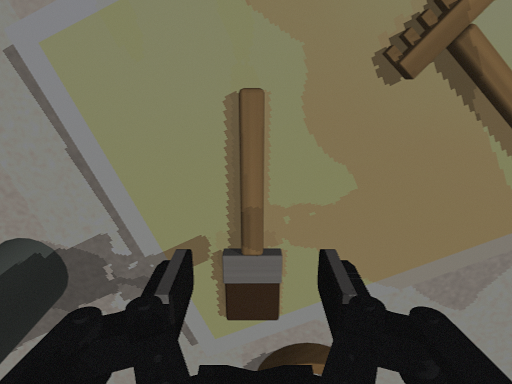

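```bash
python3 -c "
from h import *
f=grab_frame('wrist');o=readout.get_obs();R0=R.from_rotvec(o['orientation'])
P=ray(f,[[252,89],[239,120],[264,120],[253,250],[242,245],[264,245]],.036)
print(R0.inv().apply(P-o['tcp_pos'])*1000,o['tcp_pos'])
P=ray(f,[[252,321],[222,270],[282,270]],.034)
print(R0.inv().apply(P-o['tcp_pos'])*1000)
"
```

```text
[[ -1.2691 -80.1959  67.1275]
 [ -9.5198 -61.5884  67.153 ]
 [  6.2301 -61.5767  67.2206]
 [ -0.9173  30.5819  67.4913]
 [ -8.8035  26.5206  67.4442]
 [  6.9908  26.5645  67.5121]] [0.5533 0.195  0.1034]
[[ -1.8712  94.9451  69.6977]
 [-24.0702  48.3816  69.4501]
 [ 20.6613  48.5274  69.6427]]
```

```bash
python3 -m handwheel '-2 0 30 0 0 0 60;-2 0 60 0 0 0 60;-2 0 72 0 0 0 60;-2 0 77 0 0 0 60;-2 0 78.5 0 0 0 60;-2 0 78.5 0 0 0 60'; python3 -c "
from h import *
f=grab_frame('wrist');cv2.imwrite('pics/w10.png',f['pixels'][:,:,::-1])
prel2([.551,.1935,.0237],64.5)
"
```

```text
clock: 13.05
tcp_pos: [0.551, 0.1922, 0.0226]
orientation: [2.659, 1.673, 0.002]
contact_force: [-0.4, 0.3, 0.5]
grip_width: 0.06
yaw 64.35181733696346 shift [ 1.2 -0.6 -1.2] turn [ 0.05 -0.06 -0.15] | tcp [0.551  0.1921 0.0225] clk 13.1 F [-0.583   0.0064  0.7767] q [-0.4626  0.5997  0.0264  1.9248 -0.0258  0.6161  0.7034] w 0.06028970424488703
```

View pics/w10.png

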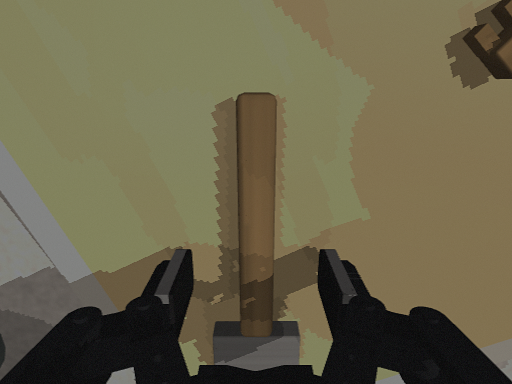

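```bash
python3 -m handwheel '0 0 -1.2 0 0 0 60;0 0 -1.2 0 0 0 0;0 0 -1.2 0 0 0 0;0 0 -1.2 0 0 0 0;0 0 -1.2 0 0 0 0;0 0 -15 0 0 0 0;0 0 -60 0 0 0 0;0 0 -110 0 0 0 0;0 0 -160 0 0 0 0;0 0 -160 0 0 0 0' 60; python3 -c "
from h import *
f=grab_frame('wrist');cv2.imwrite('pics/w11.png',f['pixels'][:,:,::-1])
o=readout.get_obs();R0=R.from_rotvec(o['orientation'])
prel2([.5692,-.3629,.3],94.35)
"
```

```text
clock: 14.35
tcp_pos: [0.5531, 0.1928, 0.1868]
orientation: [2.658, 1.672, 0.014]
contact_force: [0.0, 0.3, -1.1]
grip_width: 0.0145
yaw 64.34515877508623 shift [-492.4  256.6 -116.8] turn [  0.21  -0.16 -30.01] | tcp [0.5515 0.1923 0.1842] clk 14.4 F [-0.0562  0.0905 -0.7706] q [-0.4765  0.3748  0.0435  1.832  -0.0199  0.9307  0.6988] w 0.014241261035446436
```

View pics/w11.png

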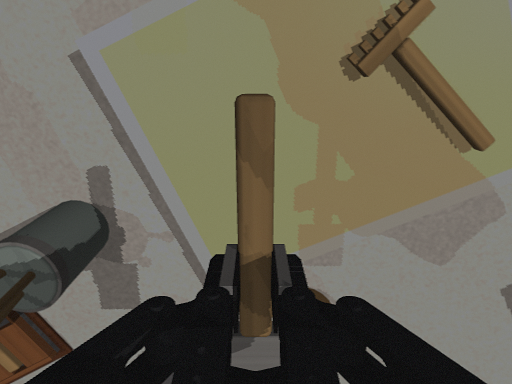

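```bash
python3 -c "
from h import *
f=grab_frame('wrist');o=readout.get_obs();R0=R.from_rotvec(o['orientation'])
P=ray(f,[[255,93]],o['tcp_pos'][2]+.0123); print(R0.inv().apply(P-o['tcp_pos'])*1000)
prel2([.5621,-.3635,.32],94.35)
"
```

```text
[[  1.5244 -79.4798 -12.3472]]
yaw 64.35203982927884 shift [-495.4  251.1 -137.9] turn [  0.05  -0.04 -30.  ] | tcp [0.5503 0.1918 0.1824] clk 14.45 F [-1.1346 -0.7192 -0.6318] q [-0.4765  0.3767  0.0433  1.8339 -0.0199  0.9303  0.6988] w 0.014092971145504325
```

```bash
python3 -m handwheel '0 0 -60 0 0 0 0;0 0 -120 0 0 0 0;-60 30 -138 0 0 -5 0;-495 251 -138 0 0 -30 0;-495 251 -138 0 0 -30 0;-495 251 -138 0 0 -30 0;-495 251 -138 0 0 -30 0;-495 251 -138 0 0 -30 0;-495 251 -138 0 0 -30 0;-495 251 -138 0 0 -30 0;-495 251 -138 0 0 -30 0;-495 251 -138 0 0 -30 0'; python3 -c "
from h import *
prel2([.5616,-.3635,.08],94.35)
"
```

```text
clock: 15.95
tcp_pos: [0.5591, -0.3689, 0.3172]
orientation: [-2.144, -2.293, 0.007]
contact_force: [-0.9, 0.6, -1.1]
grip_width: 0.0143
yaw 93.85790747077179 shift [  5.6   4.1 237.1] turn [-0.3   0.07 -0.49] | tcp [ 0.5591 -0.3689  0.3172] clk 15.95 F [-0.926  0.599 -1.094] q [ 0.2871  0.4179  0.2879  1.4749 -0.1167  1.2696  2.2247] w 0.014282620604881639
```

```bash
python3 -m handwheel '4 2 60 0 0 0 0;4 2 120 0 0 0 0;4 2 180 0 0 0 0;4 2 220 0 0 0 0;4 2 237 0 0 0 0;4 2 237 0 0 0 0;4 2 237 0 0 0 0'; python3 -c "
from seats import *
prel2([.5616,-.3635,.04],94.35)
f=grab_frame('wrist');overlay(f,'pics/w12.png',(100,0,412,384),1.9)
"
```

```text
clock: 16.82
tcp_pos: [0.5653, -0.3594, 0.0845]
orientation: [2.133, 2.302, 0.001]
contact_force: [-0.5, -0.1, -0.5]
grip_width: 0.0142
yaw 94.36062199350805 shift [-3.7 -4.1 44.5] turn [0.14 0.09 0.01] | tcp [ 0.5653 -0.3594  0.0845] clk 16.82 F [-0.4717 -0.076  -0.4693] q [ 0.3148  0.6309  0.2261  1.6961 -0.18    0.832   2.2669] w 0.01420484865918758
```

View pics/w12.png

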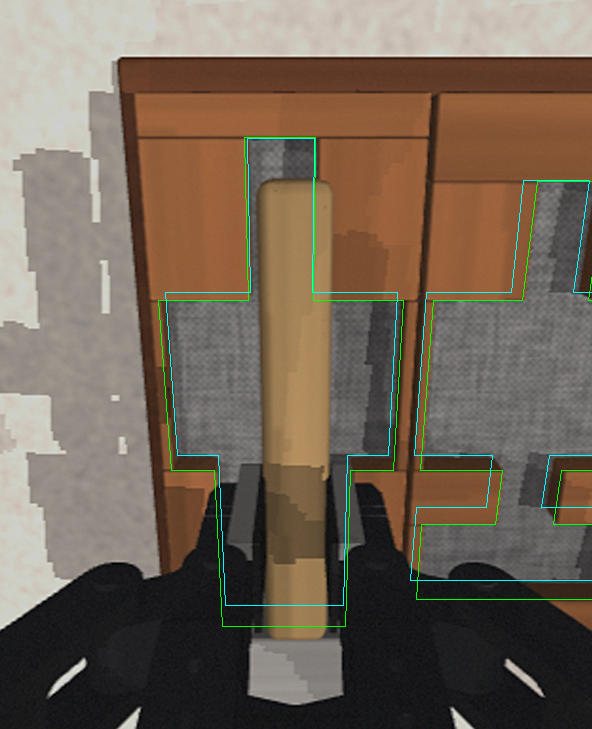

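```bash
python3 -m handwheel '-3.7 -4.1 20 0 0 0 0;-3.7 -4.1 40 0 0 0 0;-3.7 -4.1 47 0 0 0 0;-3.7 -4.1 47 0 0 0 0;-3.7 -4.1 47 0 0 0 0'; python3 -c "
from seats import *
prel2([.5616,-.3635,.013],94.35)
f=grab_frame('wrist');overlay(f,'pics/w13.png',(100,0,412,384),1.9)
"
```

```text
clock: 17.5
tcp_pos: [0.5607, -0.363, 0.036]
orientation: [2.135, 2.304, 0.0]
contact_force: [0.2, -0.0, -0.9]
grip_width: 0.0142
yaw 94.35758783332916 shift [-0.5  0.8 23. ] turn [0.03 0.02 0.01] | tcp [ 0.5607 -0.363   0.036 ] clk 17.5 F [ 0.2    -0.0464 -0.9284] q [ 0.335   0.6927  0.2089  1.7174 -0.1953  0.7512  2.287 ] w 0.014167124978811492
```

View pics/w13.png

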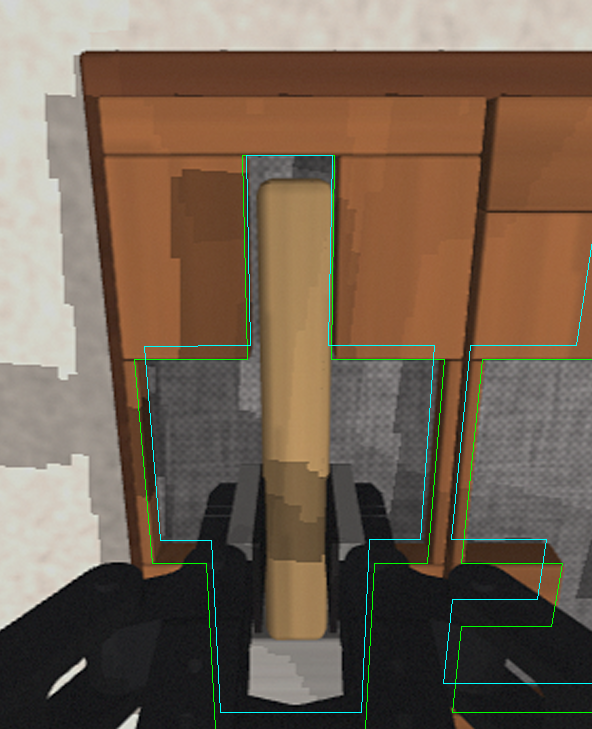

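```bash
python3 -m handwheel '-1.3 0.8 4 0 0 0 0;-1.3 0.8 8 0 0 0 0;-1.3 0.8 13 0 0 0 0;-1.3 0.8 18 0 0 0 0;-1.3 0.8 21 0 0 0 0;-1.3 0.8 23 0 0 0 0;-1.3 0.8 23 0 0 0 0;-1.3 0.8 23 0 0 0 0'; python3 -c "
from seats import *
prel2([.5616,-.3635,.013],94.35)
f=grab_frame('wrist');overlay(f,'pics/w14.png',(100,0,412,384),1.9)
"
```

```text
clock: 18.55
tcp_pos: [0.5613, -0.3642, 0.0128]
orientation: [2.135, 2.304, 0.0]
contact_force: [0.6, -0.0, -0.4]
grip_width: 0.0139
yaw 94.35468882908155 shift [ 0.6  0.3 -0.2] turn [0.01 0.01 0.  ] | tcp [ 0.5613 -0.3642  0.0128] clk 18.55 F [ 0.6261 -0.0145 -0.3842] q [ 0.3425  0.7262  0.2001  1.7195 -0.2025  0.7158  2.2935] w 0.01389699755923118
```

View pics/w14.png

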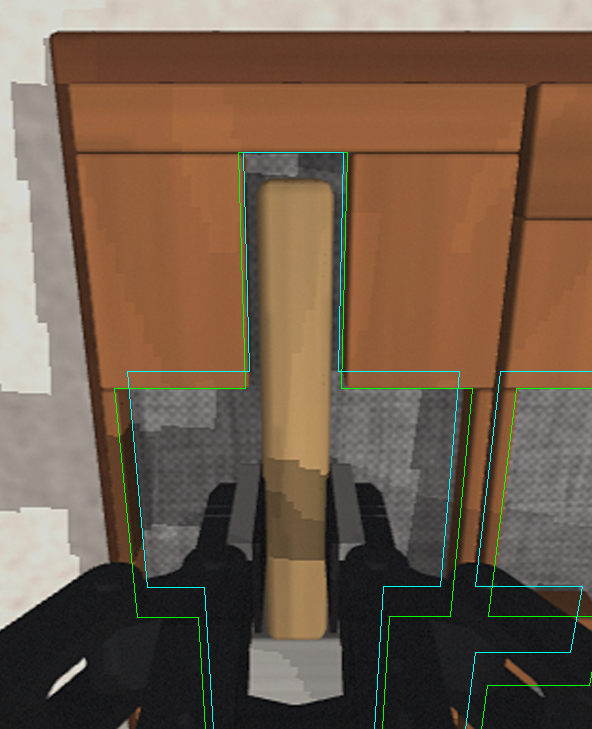

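```bash
python3 -m handwheel '0 0 0.4 0 0 0 38;0 0 0.4 0 0 0 38;0 0 0.4 0 0 0 38;0 0 -10 0 0 0 38;0 0 -40 0 0 0 38;0 0 -100 0 0 0 38;0 0 -160 0 0 0 50;0 0 -220 0 0 0 85;0 0 -280 0 0 0 85;0 0 -310 0 0 0 85;0 0 -310 0 0 0 85'; python3 -c "
from seats import *
f=grab_frame('wrist');overlay(f,'pics/w15.png',(0,0,512,384),1.5)
prel2([.5,.33,.31],112)
prel2([.55,-.05,.32],103)
"
```

```text
clock: 19.98
tcp_pos: [0.5621, -0.365, 0.3269]
orientation: [2.131, 2.299, 0.003]
contact_force: [-0.8, -0.0, -0.4]
grip_width: 0.0847
yaw 94.34088204761562 shift [697.   -8.7  13.5] turn [  0.13   0.09 -17.66] | tcp [ 0.5614 -0.3644  0.3244] clk 20.02 F [ 0.42    0.337  -0.9008] q [ 0.2807  0.409   0.2879  1.4716 -0.1187  1.2754  2.227 ] w 0.08492182167246265
yaw 94.34088204761562 shift [314.3  12.5   4. ] turn [ 0.13  0.08 -8.66] | tcp [ 0.5614 -0.3644  0.3244] clk 20.02 F [ 0.42    0.337  -0.9008] q [ 0.2807  0.409   0.2879  1.4716 -0.1187  1.2754  2.227 ] w 0.08492182167246265
```

View pics/w15.png

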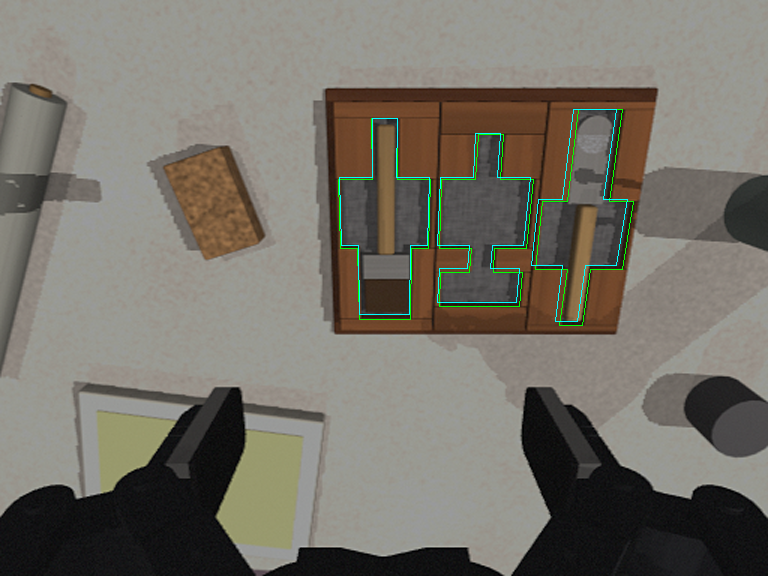

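```bash
python3 -c "
from h import *
prel2([.545,.367,.32],112)
"
```

```text
yaw 94.34088204761562 shift [730.5  39.    3.5] turn [  0.13   0.09 -17.66] | tcp [ 0.5614 -0.3644  0.3244] clk 20.02 F [ 0.42    0.337  -0.9008] q [ 0.2807  0.409   0.2879  1.4716 -0.1187  1.2754  2.227 ] w 0.08492182167246265
```

```bash
python3 -m handwheel '730 39 3 0 0 -17.7 85;730 39 3 0 0 -17.7 85;730 39 3 0 0 -17.7 85;730 39 3 0 0 -17.7 85;730 39 3 0 0 -17.7 85;730 39 3 0 0 -17.7 85;730 39 3 0 0 -17.7 85;730 39 3 0 0 -17.7 85;730 39 3 0 0 -17.7 85;730 39 3 0 0 -17.7 85;730 39 3 0 0 -17.7 85;730 39 3 0 0 -17.7 85'; python3 -c "
from h import *
prel2([.545,.367,.13],112)
"
```

```text
clock: 21.52
tcp_pos: [0.5428, 0.3697, 0.3176]
orientation: [-1.75, -2.606, 0.004]
contact_force: [0.0, -0.3, 0.3]
grip_width: 0.0852
yaw 112.22676815840205 shift [ -3.4   1.6 187.6] turn [-0.19 -0.01  0.23] | tcp [0.5428 0.3697 0.3176] clk 21.52 F [ 0.0458 -0.3397  0.3379] q [-0.6062  0.392  -0.1199  1.4862  0.0466  1.2692  1.2277] w 0.08523599006498493
```

```bash
python3 -m handwheel '-1 0 60 0 0 0 60;-1 0 120 0 0 0 60;-1 0 170 0 0 0 60;-1 0 187 0 0 0 60;-1 0 187 0 0 0 60;-1 0 187 0 0 0 60'; python3 -c "
from h import *
f=grab_frame('wrist');cv2.imwrite('pics/w16.png',f['pixels'][:,:,::-1])
prel2([.545,.367,.13],112)
"
```

```text
clock: 22.28
tcp_pos: [0.5462, 0.3668, 0.1349]
orientation: [1.755, 2.604, 0.005]
contact_force: [0.3, 0.7, -0.2]
grip_width: 0.0601
yaw 112.04573656837773 shift [ 0.7 -1.2  5.2] turn [ 0.22 -0.06  0.05] | tcp [0.5463 0.3668 0.1352] clk 22.32 F [0.0273 0.0368 0.5681] q [-0.6022  0.5461 -0.1169  1.6792  0.0765  0.9168  1.207 ] w 0.05995659721462059
```

View pics/w16.png

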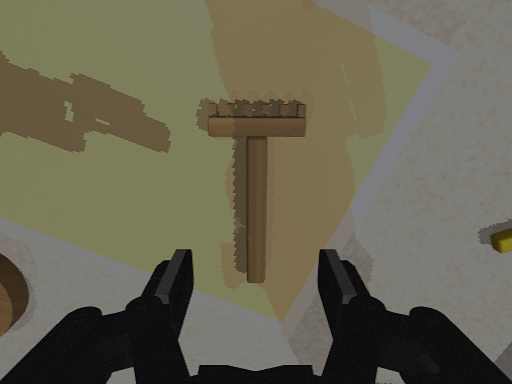

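```bash
python3 -c "
from h import *
f=grab_frame('wrist');o=readout.get_obs();R0=R.from_rotvec(o['orientation'])
P=ray(f,[[256,283],[247,150],[268,150],[247,270],[265,270]],.036)
print(R0.inv().apply(P-o['tcp_pos'])*1000)
P=ray(f,[[209,136],[305,135],[256,102],[257,118]],.034)
print(R0.inv().apply(P-o['tcp_pos'])*1000)
prel2([.545,.367,.0237],112)
"
```

```text
[[  2.0901  81.5912  99.3515]
 [ -4.7223 -34.8311  98.914 ]
 [ 10.9863 -34.8205  98.9308]
 [ -5.5848  68.6193  99.2954]
 [  9.7483  68.646   99.3118]]
[[-32.9273 -44.9785 100.8465]
 [ 38.4238 -45.6797 100.92  ]
 [  1.9932 -69.3584 100.7936]
 [  2.7314 -58.0792 100.8361]]
yaw 112.047515632702 shift [  0.6  -1.4 111.3] turn [ 0.21 -0.06  0.05] | tcp [0.5462 0.3667 0.135 ] clk 22.38 F [-0.2983 -0.3267  0.1267] q [-0.6022  0.5461 -0.1169  1.6795  0.0766  0.9166  1.207 ] w 0.05997449233503733
```

```bash
python3 -m handwheel '1.5 12 40 0 0 0 60;1.5 12 80 0 0 0 60;1.5 12 100 0 0 0 60;1.5 12 107 0 0 0 60;1.5 12 109.5 0 0 0 60;1.5 12 109.5 0 0 0 60' 60; python3 -c "
from h import *
f=grab_frame('wrist');cv2.imwrite('pics/w17.png',f['pixels'][:,:,::-1])
prel2([.5573,.3732,.0237],112)
"
```

```text
clock: 23.12
tcp_pos: [0.5563, 0.3723, 0.0245]
orientation: [1.755, 2.605, 0.003]
contact_force: [0.6, -0.1, -0.1]
grip_width: 0.06
yaw 112.04768069351363 shift [0.5 1.2 0.8] turn [ 0.11 -0.03  0.05] | tcp [0.5563 0.3723 0.0245] clk 23.18 F [-0.1393  0.7443  0.3337] q [-0.6092  0.7012 -0.1048  1.7007  0.1     0.7428  1.1926] w 0.059842019067917425
```

View pics/w17.png

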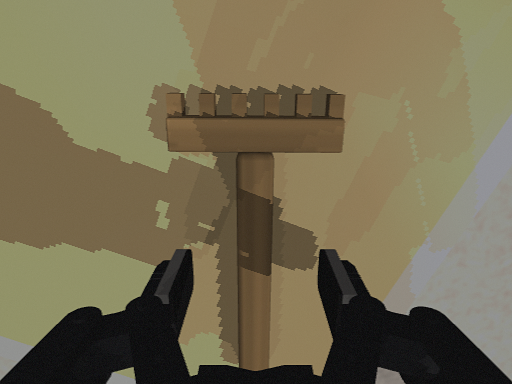

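```bash
python3 -m handwheel '0 0 0.5 0 0 0 60;0 0 0.5 0 0 0 0;0 0 0.5 0 0 0 0;0 0 0.5 0 0 0 0;0 0 0.5 0 0 0 0;0 0 -15 0 0 0 0;0 0 -60 0 0 0 0;0 0 -120 0 0 0 0;0 0 -120 0 0 0 0;0 0 -120 0 0 0 0' 60; python3 -c "
from h import *
f=grab_frame('wrist');cv2.imwrite('pics/w18.png',f['pixels'][:,:,::-1])
o=readout.get_obs();R0=R.from_rotvec(o['orientation']);print(R0.as_rotvec())
prel2([.5573,.3732,.0237],112)
"
```

```text
clock: 24.42
tcp_pos: [0.5554, 0.3715, 0.1437]
orientation: [1.755, 2.605, 0.0]
contact_force: [0.5, -0.4, -1.4]
grip_width: 0.0142
[-1.7552 -2.6049  0.0025]
yaw 112.05411862416233 shift [  1.    3.2 118.8] turn [-0.09  0.03  0.05] | tcp [0.5549 0.3712 0.1425] clk 24.48 F [ 0.5379  0.7005 -1.148 ] q [-0.6007  0.5549 -0.1161  1.6444  0.0751  0.9483  1.2122] w 0.014213004873712826
```

View pics/w18.png

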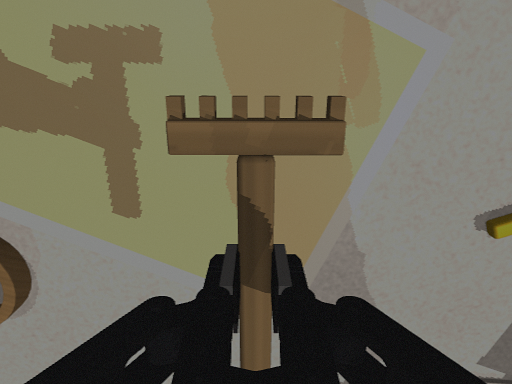

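```bash
python3 -c "
from h import *
f=grab_frame('wrist');o=readout.get_obs();R0=R.from_rotvec(o['orientation'])
P=ray(f,[[168,155],[344,155],[167,120],[345,120]],o['tcp_pos'][2]+.0107)
print(R0.inv().apply(P-o['tcp_pos'])*1000)
prel2([.555,.05,.32],10)
prel2([.5566,.37,.32],10)
"
```

```text
[[-34.8396 -54.7118 -10.5343]
 [ 37.9496 -54.6846 -10.5886]
 [-34.0139 -68.9169 -10.4986]
 [ 37.1044 -68.897  -10.5517]]
yaw 112.05982161226557 shift [-297.8 -120.7 -177.6] turn [ -0.07   0.16 102.06] | tcp [0.5547 0.371  0.1419] clk 24.52 F [-0.592  -0.3596 -1.1747] q [-0.6008  0.5557 -0.116   1.6447  0.0751  0.9483  1.2122] w 0.014119667016909249
yaw 112.05982161226557 shift [  -1.8    0.9 -178.1] turn [ -0.07   0.16 102.06] | tcp [0.5547 0.371  0.1419] clk 24.52 F [-0.592  -0.3596 -1.1747] q [-0.6008  0.5557 -0.116   1.6447  0.0751  0.9483  1.2122] w 0.014119667016909249
```

```bash
python3 -m handwheel '0 0 -60 0 0 10 0;0 0 -120 0 0 20 0;0 0 -178 0 0 30 0;-298 -121 -178 0 0 102 0;-298 -121 -178 0 0 102 0;-298 -121 -178 0 0 102 0;-298 -121 -178 0 0 102 0;-298 -121 -178 0 0 102 0;-298 -121 -178 0 0 102 0;-298 -121 -178 0 0 102 0;-298 -121 -178 0 0 102 0'; python3 -c "
from h import *
prel2([.5586,-.2722,.30],-85.65)
"
```

```text
clock: 25.9
tcp_pos: [0.5548, 0.05, 0.3199]
orientation: [3.129, 0.277, -0.004]
contact_force: [-0.6, 0.6, 0.1]
grip_width: 0.0144
yaw 10.11855251464954 shift [-52.8 317.9  20.2] turn [ 0.14  0.1  95.77] | tcp [0.5548 0.05   0.3199] clk 25.9 F [-0.6043  0.6319  0.0872] q [-0.4695  0.2097  0.3189  1.7451 -0.0696  1.2005  0.0448] w 0.014433227413316544
```

```bash
python3 -m handwheel '-53 318 10 0 0 95.8 0;-53 318 10 0 0 95.8 0;-53 318 10 0 0 95.8 0;-53 318 10 0 0 95.8 0;-53 318 10 0 0 95.8 0;-53 318 10 0 0 95.8 0;-53 318 10 0 0 95.8 0;-53 318 10 0 0 95.8 0;-53 318 10 0 0 95.8 0;-53 318 10 0 0 95.8 0;-53 318 10 0 0 95.8 0'; python3 -c "
from h import *
prel2([.5586,-.2722,.08],-85.65)
"
```

```text
clock: 27.28
tcp_pos: [0.5587, -0.2719, 0.3107]
orientation: [2.307, -2.131, -0.001]
contact_force: [0.5, -0.1, -0.9]
grip_width: 0.0144
yaw -85.45388334653491 shift [  0.4  -0.1 230.7] turn [0.05 0.01 0.2 ] | tcp [ 0.5587 -0.2719  0.3107] clk 27.27 F [ 0.5228 -0.1499 -0.868 ] q [-0.2126  0.3995  0.7768  1.631  -0.2929  1.2328 -0.8683] w 0.014353856347791249
```

```bash
python3 -m handwheel '0.4 0 60 0 0 0.2 0;0.4 0 120 0 0 0.2 0;0.4 0 180 0 0 0.2 0;0.4 0 220 0 0 0.2 0;0.4 0 231 0 0 0.2 0;0.4 0 231 0 0 0.2 0;0.4 0 231 0 0 0.2 0;0.4 0 231 0 0 0.2 0'; python3 -c "
from seats import *
prel2([.5586,-.2722,.04],-85.65)
f=grab_frame('wrist');overlay(f,'pics/w19.png',(100,0,412,384),1.9)
"
```

```text
clock: 28.28
tcp_pos: [0.5598, -0.2731, 0.0819]
orientation: [-2.298, 2.14, -0.004]
contact_force: [0.4, -0.1, -0.7]
grip_width: 0.0145
yaw -85.9172879777522 shift [-1.   1.2 41.9] turn [-0.15 -0.05 -0.27] | tcp [ 0.5598 -0.2731  0.0819] clk 28.27 F [ 0.4245 -0.0853 -0.6894] q [-0.0882  0.6443  0.6195  1.8369 -0.4991  0.8177 -0.7138] w 0.014485305720158846
```

View pics/w19.png

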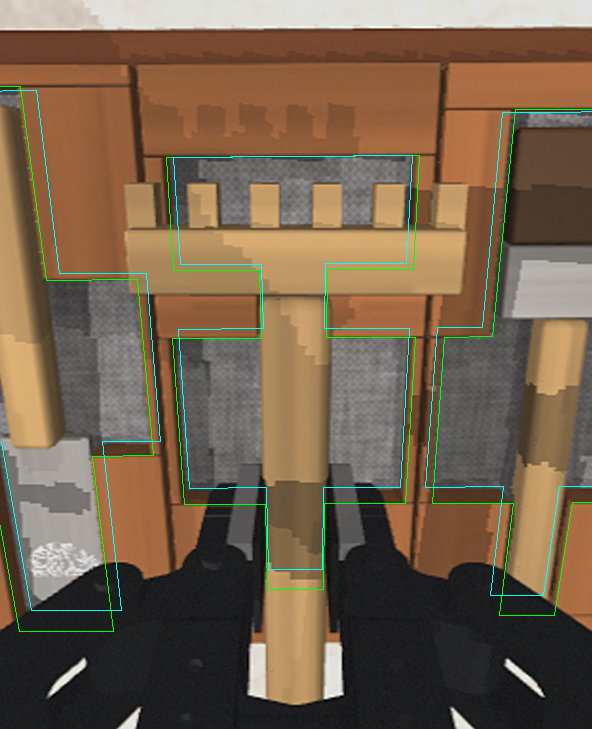

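```bash
python3 -m handwheel '-0.6 0.8 20 0 0 -0.1 0;-0.6 0.8 40 0 0 -0.1 0;-0.6 0.8 45 0 0 -0.1 0;-0.6 0.8 45 0 0 -0.1 0;-0.6 0.8 45 0 0 -0.1 0'; python3 -c "
from seats import *
prel2([.5586,-.2722,.013],-85.65)
f=grab_frame('wrist');overlay(f,'pics/w20.png',(100,0,412,384),1.9)
"
```

```text
clock: 28.95
tcp_pos: [0.5581, -0.2725, 0.0355]
orientation: [-2.3, 2.14, -0.001]
contact_force: [0.7, 0.4, -0.0]
grip_width: 0.0149
yaw -85.85906615025857 shift [-0.3 -0.5 22.5] turn [-0.03 -0.03 -0.21] | tcp [ 0.5581 -0.2725  0.0355] clk 28.95 F [ 0.653   0.4343 -0.0139] q [-0.0544  0.7047  0.5711  1.8557 -0.5449  0.7413 -0.6775] w 0.01486586555945308
```

View pics/w20.png

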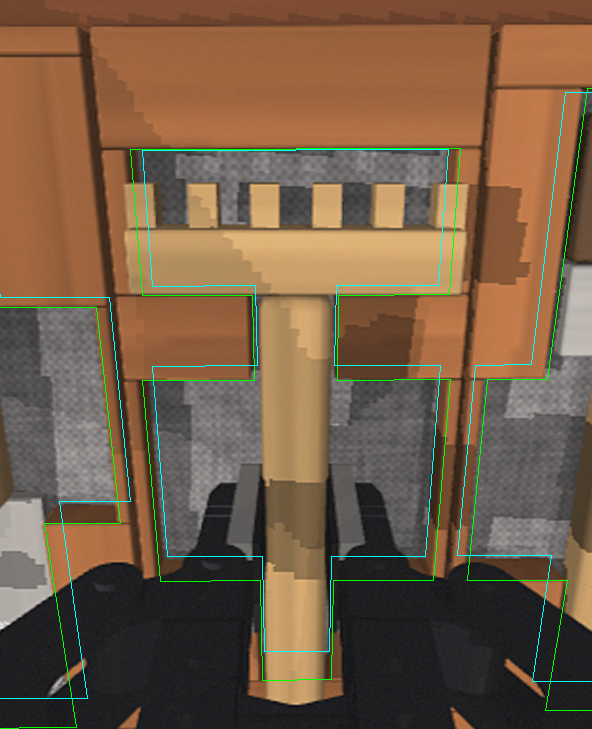

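```bash
python3 -m handwheel '0 -0.3 4 0 0 0.1 0;0 -0.3 8 0 0 0.1 0;0 -0.3 13 0 0 0.1 0;0 -0.3 18 0 0 0.1 0;0 -0.3 21 0 0 0.1 0;0 -0.3 22.5 0 0 0.1 0;0 -0.3 22.5 0 0 0.1 0;0 -0.3 22.5 0 0 0.1 0'; python3 -c "
from seats import *
prel2([.5586,-.2722,.013],-85.65)
f=grab_frame('wrist');overlay(f,'pics/w21.png',(100,0,412,384),1.9)
"
```

```text
clock: 30.0
tcp_pos: [0.5583, -0.2722, 0.0128]
orientation: [-2.299, 2.141, -0.0]
contact_force: [-0.2, -0.3, -1.2]
grip_width: 0.0145
yaw -85.94378328596996 shift [ 0.1 -0.3 -0.2] turn [-0.02 -0.01 -0.29] | tcp [ 0.5583 -0.2722  0.0128] clk 30.0 F [-0.1548 -0.3234 -1.1602] q [-0.0374  0.736   0.5461  1.8601 -0.568   0.7052 -0.6619] w 0.014524365672673345
```

View pics/w21.png

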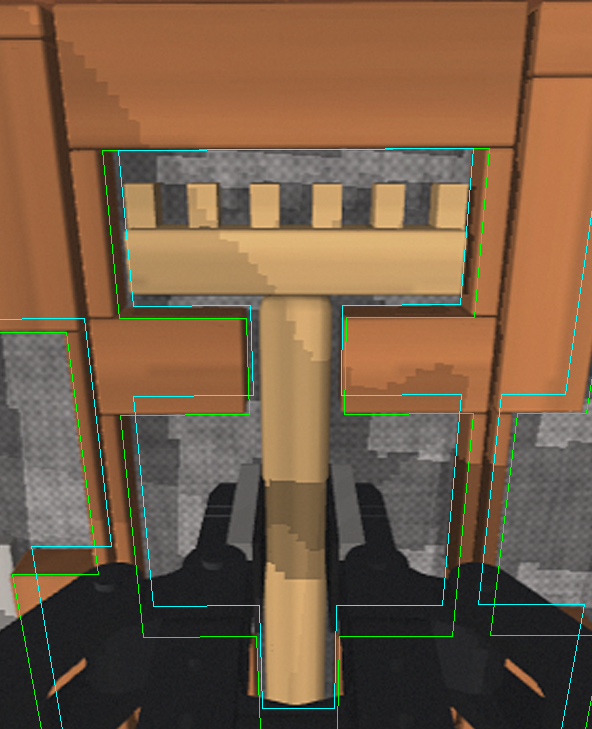

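Seated in its recess. Next I release it, lift clear and check all three.

```bash
python3 -m handwheel '0 0 0.4 0 0 0 38;0 0 0.4 0 0 0 38;0 0 0.4 0 0 0 38;0 0 -10 0 0 0 38;0 0 -40 0 0 0 38;0 0 -100 0 0 0 38;0 0 -160 0 0 0 38;0 0 -220 0 0 0 38;0 0 -220 0 0 0 38'; python3 -c "
from seats import *
prel2([.5586,-.2722,.013],-85.65)
f=grab_frame('wrist');overlay(f,'pics/w22.png',(100,0,412,384),1.9); cv2.imwrite('pics/w22r.png',cv2.resize(f['pixels'][:,:,::-1],None,fx=1.5,fy=1.5))
g=grab_frame('scene');cv2.imwrite('pics/s22.png',cv2.resize(g['pixels'][120:290,70:330,::-1],None,fx=3,fy=3))
g=grab_frame('top');cv2.imwrite('pics/t22.png',g['pixels'][:,:,::-1])
"
```

```text
clock: 31.18
tcp_pos: [0.5604, -0.2742, 0.2387]
orientation: [-2.295, 2.139, -0.014]
contact_force: [0.0, 0.0, -0.4]
grip_width: 0.0382
yaw -85.98859179818227 shift [ -3.    3.8 225.6] turn [-0.53 -0.22 -0.34] | tcp [ 0.5604 -0.2742  0.2387] clk 31.18 F [ 0.0033  0.0462 -0.4259] q [-0.1897  0.4636  0.7539  1.7211 -0.3552  1.0876 -0.8245] w 0.0381850933219527
```

View pics/w22r.png

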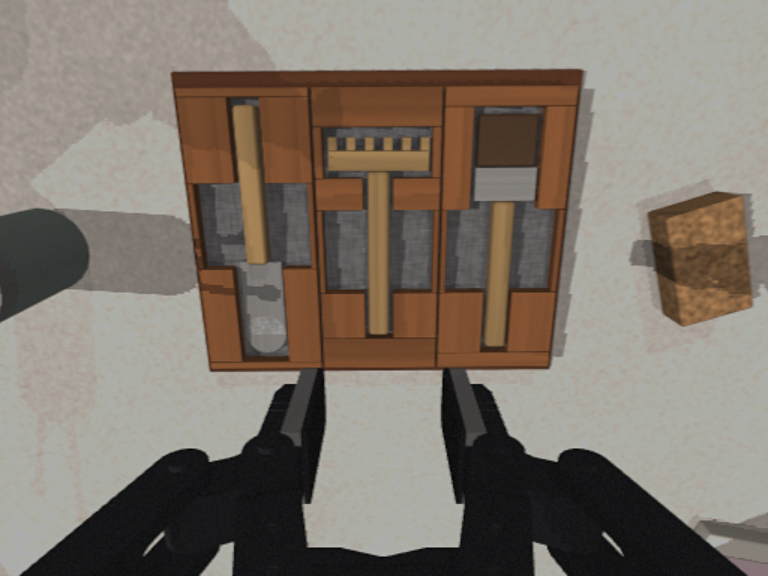

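View pics/s22.png

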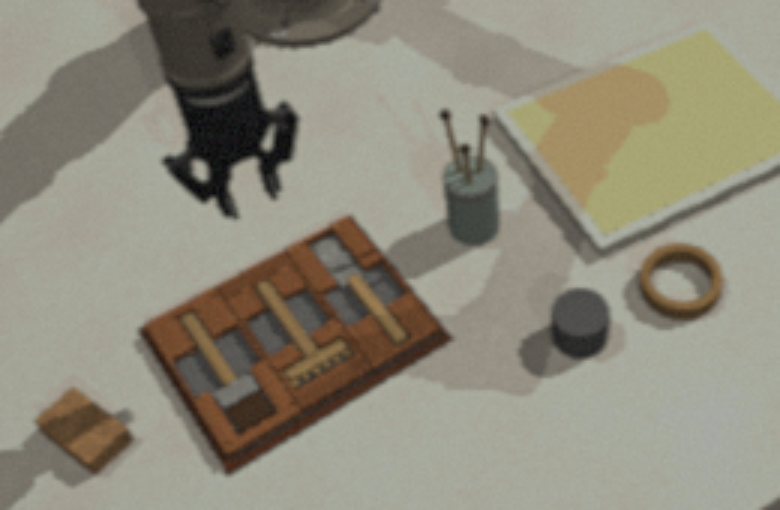

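View pics/t22.png

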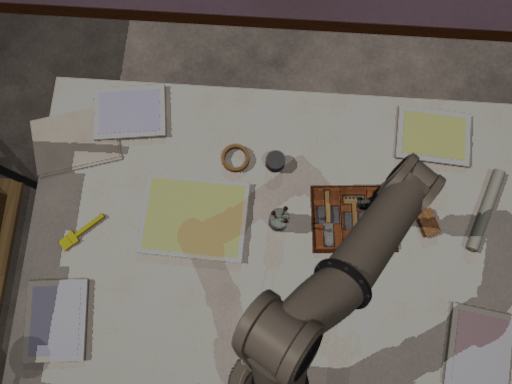

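```bash
python3 - <<'E'
from seats import *
f=grab_frame('wrist')
for n,tp,zt in(("rake",(379,335),.025),("brush",(495,347),.025),("knife",(243,106),.027)):
    P=ray(f,[np.array(tp)/1.5],zt)[0,:2]; c,s=S[n]; print(n,"tail local mm",s*np.dot(P-c,ex)*1000,s*np.dot(P-c,ey)*1000)
for n,tp,zt in(("brush",(508,114),.023),("knife",(269,353),.015),("rake",(379,138),.023)):
    P=ray(f,[np.array(tp)/1.5],zt)[0,:2]; c,s=S[n]; print(n,"tip",s*np.dot(P-c,ex)*1000,s*np.dot(P-c,ey)*1000)
from bench import workorder
print(workorder.hand_in())
E
```

```text
rake tail local mm -79.0511762390292 4.84444365876329
brush tail local mm -89.71468421059542 5.846360296685322
knife tail local mm -88.41873375005547 -1.9498142325243577
brush tip 82.54459289471544 8.570129233339461
knife tip 99.13789351025375 -2.4167583552107965
rake tip 67.50716914409743 3.7475972154767345
the job is handed in; nothing more can be done
None
```

I put the knife, the brush and the rake each in its own compartment and handed in at about 31 s of the 72 s allowed.

- **Fit:** The last wrist and scene pictures show all three lying flat in their own recesses, heads in the head bays and handles in the slots. The wrist force stayed at or below about 2 N in every reading I took, and each tool went down to floor height without resistance.
- **Bystanders:** By eye in the before and after top views, the jar, the tub, the tape, the sanding block and the yellow brush show no visible shift.
- **A check that disagreed:** My final tail and tip positions, taken from the picture just after lifting, came out up to 9 mm off sideways and about 4–7 mm off lengthways. The sideways figures can't be right, because the slots leave only 3 mm each side. The arm was still settling when that picture was taken, so I trusted the close-up pictures made during placing, which showed clear gaps all round. I handed in without repeating the measurement.
- **Camera offset:** The top camera also sat a few millimetres off the wrist camera throughout. I used the wrist camera for all positioning.

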